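# Tip up the swarf shield and turn the coarse speed ring to its stop

## Task

The clear shield is folded down over the grinder's speed control: tip it back out of the way until it stands upright or leans back by itself. Then turn the outer ring by its orange lug, anticlockwise seen from above, all the way home against its stop without forcing it, and leave the inner knob just as it is set. Do not disturb the things lying around the control.

Things in the scene. Friction and masses are not known exactly. Their poses are not given: they have to be found in the camera images.
- console: Green speed control box bolted to the bench: 160 mm deep (x), 190 wide (y), top 70 mm above the bench. Origin: centre of underside, below the common axis of both knobs; x points from its front (three lamps; faces the robot's left) to its back, z up. Two dark hinge posts (16 x 12 mm, 138 mm above the bench) at the back corners, x = 71, y = +-87 mm.
- shield (a joint): Angle of the clear shield, rad: 0 folded down level over the knobs, 1.57 upright, 1.9 leaning back on its stop. A stiff friction hinge (0.36 N m) keeps it where it is left; 2 to 5 N at the lip lift it. Hinge line along the console's y, at x = 85 mm, 130 mm above the bench. Clear plate 5 mm thick, 150 mm wide, from the hinge to the lip bar.
- shield_lip (a point): Middle of the round steel bar (10 mm diameter, 154 mm long) edging the shield's free end, 180 mm from the hinge line. With the shield level it overhangs the console's front by 15 mm, 130 mm above the bench (60 above the console's top), with nothing below it in front of the console: it can be lifted from beneath.
- outer: Outer, coarse control: black ring, 84 mm diameter, 72 to 94 mm above the bench, with one orange radial lug. Origin on the knob axis at its underside. It turns about the vertical axis (friction 0.18 N m, 3 N at the lug) and stays where left: anticlockwise seen from above, from its start on the console's +y side, past its front (-x), to a hard stop on its -y side, to be felt.
- lug_tip (a point): Outer end of the orange lug, at mid thickness, on its top edge. The lug stands out radially from the ring to 72 mm from the axis, is 14 mm thick and spans 72 to 106 mm above the bench. The direction from the knob axis to this point tells how the ring stands. Where its travel ends is not measured: the far side of the lug then meets a small red pin (11 mm diameter, 22 mm high) on the console's top.
- inner_mark (a point): Top rim of the inner, fine knob, at the end of its red line. The knob is plain aluminium, 34 mm diameter, 94 to 118 mm above the bench, on the same axis, above the ring. It turns at the lightest touch.
- flat_bar: Bystander: bright steel flat bar 150 x 30 x 10 mm lying on the bench. Origin: centre of its underside, x along it.
- dressing_stick: Bystander: grey abrasive dressing stick 150 x 25 x 25 mm with a blue sleeve, lying on the bench. Origin: centre of its underside, x along it.
- oil_can: Bystander: closed can with a yellow label, 60 mm diameter, 110 mm high, standing on the bench. Origin: centre of its underside.

How it is judged:
By the outcome, as a careful person would: the job done as asked, in the order asked, and still so for the second after the job is handed in, with the robot touching nothing.
It also fails if it takes over 58 s, if anything falls off the work surface, if the arm or the gripper's body presses on something with over 40 N, if the wrist force passes 120 N, or if a joint passes its speed limit or range.

## Robot

A 7-joint arm with a two-finger parallel gripper is mounted at the origin on the work surface. World frame = base frame: x ahead of the robot, y to its left, z up, the work surface at z = 0. Lengths are in m, angles in rad, forces in N, time in s.
With the tool pointing down it reaches from about 0.4 to 0.85 m from the base axis. Payload 4.5 kg.
Tool frame: the origin (TCP) lies midway between the tips of the shut fingers; the grasp point (between the pads) lies 19 mm behind it; z points along the fingers, y is the line along which they close (so a half turn about z gives the same grasp; the last joint's range is limited). The gripper opens to 88 mm and grips with 3 to 60 N. Pads are 18 mm wide; open, the fingers measure 123 mm over their backs; the gripper's body (75 mm by 187 mm) begins 45 mm behind the grasp point.
Start: joints at [1.15, 0.689, -0.195, 1.565, 0.157, 0.902, -0.215], TCP at [0.275, -0.561, 0.239] pointing down, gripper open.
Joint ranges: [-3.01, 3.01], [-0.46, 2.08], [-1.47, 1.51], [0.13, 2.56], [-1, 4.14], [0.04, 2.09], [-2.66, 2.66]. Speed limits (rad/s): [2.57, 2.57, 3.14, 3.14, 3.14, 3.14, 3.14].

## Interface

Orientations are given as a 3x3 rotation matrix whose columns are the frame's x, y, z axes.
In Python, from rig import * gives the robot as it stands.
- The arm moves only by the tool drive_tool, never from a script. Its arguments are lists of equal length, an entry for each row: "claw": the finger opening in mm, from 0 to 88.1; "linear": the shift along the world's x, y, z in mm, a list of three; "yaw": the turn about the world's z in rad. In form: {"claw": [claw, ...], "linear": [[dx, dy, dz], ...], "yaw": [yaw, ...]}. A call has 1 to 20 rows; each row shifts and turns the commanded pose from where the row before left it; what a row does not reach is not made up. A row lasts 1/10 s, in which the tool goes at most 50 mm and 8.59 degrees, less where a joint would pass 70% of its speed; a pose out of reach is approached as far as the arm can. A call with a gripper value outside its range is refused whole. The fingers move at their own pace and stop on an object; the grip force is fixed at half the most. Time passes only in rows, so rows that do not move let the fingers close. It gives the time, the measured TCP pose, the force, the opening and the grip force at its end, in the units of the state.
- state(): the state, without advancing time (a new reading comes with each control period).
- camera(name): name is "scene" or "top" or "wrist"; returns a dict with "frame" (480x640x3 uint8, red, green, blue), "z_map" (480x640 float32, m along the optical axis (not along the pixel's ray), 0 where there is no reading), "intrinsics" (3x3 intrinsics, pixels), "R" (3x3) and "t" (3): a world point X has camera coordinates R X + t. Camera axes: x right, y down, z forward; pixel columns grow to the right and rows downward; lengths in m; the calibration is good to about 2 mm. A picture is of the moment at which its call begins.
- hand_in(): hands the job in; it is judged then, once.
The state is a dict: "clock": time; "joint_pos": joint angles; "joint_vel": joint speeds; "effort": joint torques, N m; "tcp_pos": TCP position; "tool_rot": TCP orientation; "wrist_force": force on the tool from outside, world axes, zero at the start; "moment": the same for the moment, N m; "opening": finger opening in m; "gripper_force": force on a finger pad.
Only numpy, scipy, OpenCV 4.12 (cv2) and the standard library are available. Lean on these libraries where they do the work, as an engineer would, in place of code of your own. Each camera call takes 0.05 s, during which the arm holds its last target. There are 200 camera calls.

## Working session

There is one attempt and no reset: what is moved stays moved. The work goes in short steps, Python scripts to look and compute and a tool call to move; the robot and the scene stay as the last step left them, time stands still between calls to the robot, and variables do not carry over. Pictures are saved under pics/ and viewed, at most 10 in all, crops included, and the job is handed in when it is done.

Besides the shell and the picture viewer there is one more tool, called after ">>>" in YAML: its name, and indented under it one key for each argument. drive_tool: Moves the arm, as the interface text tells. Its arguments: {"type":"object","properties":{"claw":{"type":"array"},"linear":{"type":"array"},"yaw":{"type":"array"}},"required":["claw","linear","yaw"]}

```bash
mkdir -p pics; ls; cat > h.py <<'E'
from rig import *
import numpy as np, cv2
def cast(c,u,v,z):
    K,R,t=map(np.array,(c["intrinsics"],c["R"],c["t"]))
    d=R.T@np.linalg.solve(K,[u,v,1.]); o=-R.T@t
    return o+d*(z-o[2])/d[2]
def pt(c,u,v):
    K,R,t=map(np.array,(c["intrinsics"],c["R"],c["t"]))
    return R.T@(np.linalg.solve(K,[u,v,1.])*c["z_map"][int(v),int(u)]-t)
def proj(c,X):
    p=np.array(c["intrinsics"])@(np.array(c["R"])@np.array(X)+np.array(c["t"])); return p[:2]/p[2]
def save(c,n): cv2.imwrite(f"pics/{n}.png",c["frame"][:,:,::-1])
E
python3 - <<'E'
from h import *
for n in("top","scene"):
    c=camera(n); save(c,n+"0"); np.savez(n+"0.npz",**c); print(n,-np.array(c["R"]).T@np.array(c["t"]))
E
```

```text
pics
top [ 0.55898405 -0.03308962  0.82468393]
scene [ 0.84693996 -0.45245518  0.63913057]
```

View pics/top0.png

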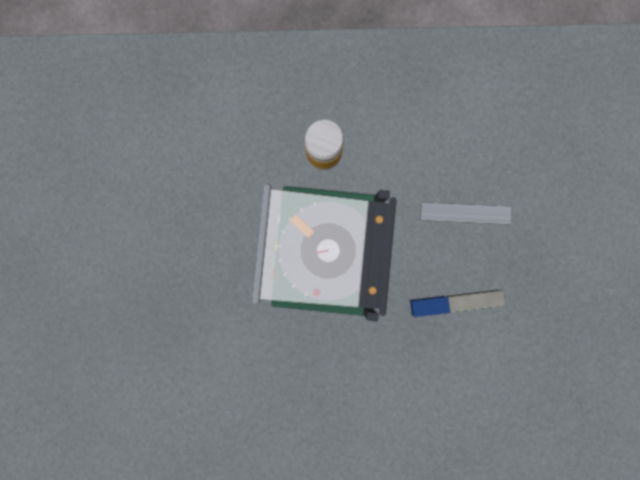

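View pics/scene0.png

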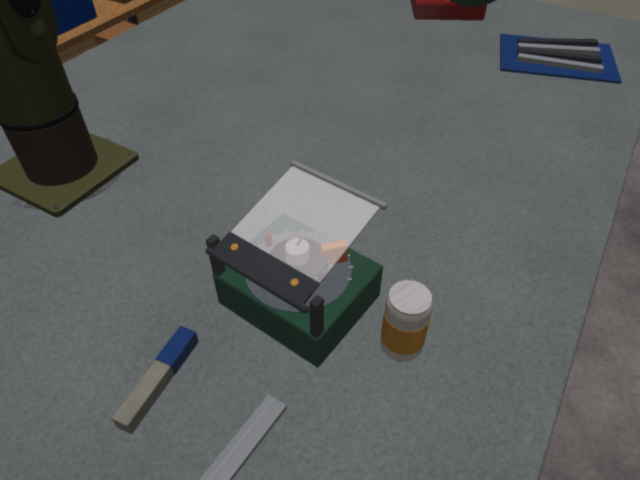

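Top view: lip bar runs (267,187)–(257,302), posts are at (383,195) and (372,315), knob centre (328,250), lug tip ~(294,219), pin (317,292) and can (324,140). The bars lie behind the hinge side.

```bash
python3 - <<'E'
from h import *
c=dict(np.load("top0.npz")); s=dict(np.load("scene0.npz"))
np.set_printoptions(precision=4,suppress=True)
for n,u,v,z in [("lipA",267,187,.13),("lipB",257,302,.13),("post+",383,195,.138),("post-",372,315,.138),("knob",328,250,.118),("lugtip",295,219,.106),("pin",317,292,.092),("can",324,140,.11),("stick0",411,307,.025),("bar0",422,212,.01),("ringmark",319,252,.118)]:
    print(n,cast(c,u,v,z),pt(c,u,v))
for n,u,v,z in [("lipA",384,205,.13),("lipB",294,165,.13),("post+",317,300,.138),("post-",213,240,.138)]: print("s",n,cast(s,u,v,z),pt(s,u,v))
pA,pB=cast(c,383,195,.138),cast(c,372,315,.138)
y=(pA-pB)/np.linalg.norm(pA-pB); x=np.array([y[1],-y[0],0]); print(np.linalg.norm(pA-pB),x,(pA+pB)/2-.071*x, np.arctan2(x[1],x[0]))
E
```

```text
lipA [0.6575 0.0453 0.13  ] [0.6519 0.0408 0.1694]
lipB [0.4929 0.0608 0.13  ] [0.4967 0.0554 0.1697]
post+ [ 0.6428 -0.1199  0.138 ] [ 0.6426 -0.1196  0.1401]
post- [ 0.4741 -0.1019  0.138 ] [ 0.4739 -0.102   0.1369]
knob [ 0.5661 -0.0415  0.118 ] [ 0.5658 -0.0411  0.1511]
lugtip [0.6127 0.0067 0.106 ] [0.6086 0.0037 0.1613]
pin [ 0.5035 -0.0246  0.092 ] [ 0.508  -0.0253  0.152 ]
can [ 0.7291 -0.0376  0.11  ] [ 0.7291 -0.0376  0.1102]
stick0 [ 0.4726 -0.1769  0.025 ] [ 0.4709 -0.1798  0.0093]
bar0 [ 0.6291 -0.2007  0.01  ] [ 0.629  -0.2005  0.0112]
ringmark [ 0.5634 -0.0284  0.118 ] [ 0.5631 -0.0286  0.1522]
s lipA [0.6374 0.0834 0.13  ] [0.6542 0.0404 0.1708]
s lipB [0.4749 0.0971 0.13  ] [0.5029 0.0558 0.1683]
s post+ [ 0.6451 -0.119   0.138 ] [ 0.6451 -0.119   0.138 ]
s post- [ 0.4747 -0.1024  0.138 ] [ 0.4746 -0.1024  0.138 ]
0.1697068781368863 [-0.106  -0.9944  0.    ] [ 0.566  -0.0403  0.138 ] -1.6769946594976832
```

```bash
python3 - <<'E'
from h import *
s=state(); print(s["clock"],np.round(s["tool_rot"],3),s["tcp_pos"],s["wrist_force"])
E
```

```text
0.1 [[ 0.898  0.439 -0.001]
 [ 0.439 -0.898  0.001]
 [-0.    -0.002 -1.   ]] [ 0.27425936 -0.5609968   0.23799576] [-0.94806012  0.31374544 -0.11699161]
```

>>> drive_tool:
  claw: [0,0,0,0,0,0,0,0,0,0,0,0,0,0,0,0,0,0]
  linear:
    - [0,0,20]
    - [0,0,30]
    - [10,20,30]
    - [20,40,0]
    - [20,40,0]
    - [20,40,0]
    - [20,42,0]
    - [20,42,0]
    - [20,42,0]
    - [20,42,0]
    - [20,42,0]
    - [20,42,0]
    - [20,42,0]
    - [20,42,0]
    - [20,42,0]
    - [20,42,0]
    - [20,42,0]
    - [12,42,0]
  yaw: [0,0,0,0,0,0,0,0,0,0,0,0,0,0,0,0,0,0]

```text
clock: 1.9
tcp_pos: [0.5774, 0.0842, 0.3182]
tool_rot: [[0.898, 0.439, -0.0], [0.439, -0.898, -0.0], [-0.0, 0.0, -1.0]]
wrist_force: [0.6, -0.1, 0.1]
opening: 0.0006
gripper_force: 0.0
```

>>> drive_tool:
  claw: [0,0,0,0,0,0,0,0,0,0,0,0]
  linear:
    - [0,10,0]
    - [0,10,0]
    - [0,0,-10]
    - [0,0,-30]
    - [0,0,-30]
    - [0,0,-30]
    - [0,0,-30]
    - [0,0,-30]
    - [0,0,-25]
    - [0,0,0]
    - [0,0,0]
    - [0,0,0]
  yaw: [0.145,0.145,0.145,0.145,0.145,0.145,0.14,0,0,0,0,0]

```text
clock: 3.1
tcp_pos: [0.5775, 0.103, 0.1351]
tool_rot: [[0.106, 0.994, 0.002], [0.994, -0.106, 0.001], [0.001, 0.002, -1.0]]
wrist_force: [-0.1, -0.4, -0.2]
opening: -0.0
gripper_force: 0.0
```

>>> drive_tool:
  claw: [0,0,0,0,0,0]
  linear:
    - [-1,-10,0]
    - [-1,-10,0]
    - [0,-5,0]
    - [0,-5,0]
    - [0,-4,0]
    - [0,0,0]
  yaw: [0,0,0,0,0,0]

```text
clock: 3.7
tcp_pos: [0.5747, 0.0676, 0.1337]
tool_rot: [[0.107, 0.994, 0.0], [0.994, -0.107, -0.0], [-0.0, 0.0, -1.0]]
wrist_force: [0.4, 0.5, 0.4]
opening: 0.0008
gripper_force: 0.0
```

>>> drive_tool:
  claw: [0,0,0,0]
  linear:
    - [0,-3,0]
    - [0,-3,0]
    - [0,-2,0]
    - [0,0,0]
  yaw: [0,0,0,0]

```text
clock: 4.1
tcp_pos: [0.5747, 0.0667, 0.1342]
tool_rot: [[0.101, 0.995, 0.002], [0.995, -0.101, 0.009], [0.009, 0.001, -1.0]]
wrist_force: [-1.2, 10.3, -1.3]
opening: 0.0005
gripper_force: 4.7
```

>>> drive_tool:
  claw: [0,0,0,0,0]
  linear:
    - [0,0,4]
    - [0,-1,4]
    - [0,-1,4]
    - [0,-1,4]
    - [0,0,0]
  yaw: [0,0,0,0,0]

```text
clock: 4.6
tcp_pos: [0.5743, 0.0626, 0.1505]
tool_rot: [[0.102, 0.995, 0.001], [0.995, -0.102, 0.007], [0.007, 0.0, -1.0]]
wrist_force: [-3.1, 8.7, 3.5]
opening: 0.0007
gripper_force: 3.7
```

```bash
python3 - <<'E'
from h import *
c=camera("scene"); save(c,"s1")
E
```

```text
(no output)
```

View pics/s1.png

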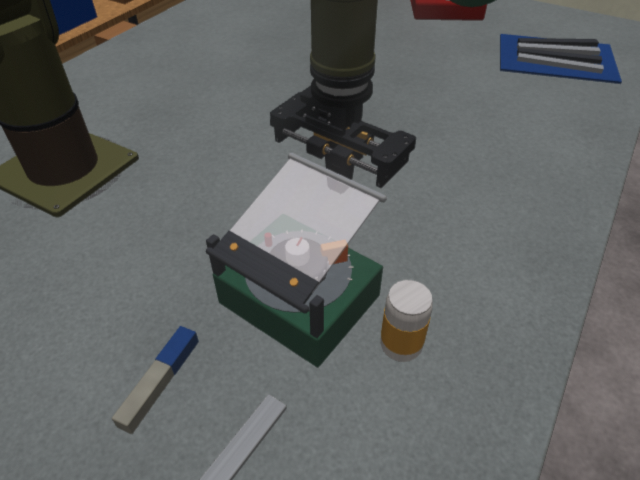

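The lip has risen to (291,157)–(384,196), with the gripper just in front of it. I continue along the arc.

>>> drive_tool:
  claw: [0,0,0,0,0,0,0,0,0,0,0]
  linear:
    - [0,-4,12]
    - [-1,-5,12]
    - [-1,-6,11]
    - [0,-7,11]
    - [-1,-7,10]
    - [-1,-8,10]
    - [-1,-9,9]
    - [-1,-9,9]
    - [-1,-10,8]
    - [-1,-10,7]
    - [0,0,0]
  yaw: [0,0,0,0,0,0,0,0,0,0,0]

```text
clock: 5.75
tcp_pos: [0.5677, -0.0155, 0.2507]
tool_rot: [[0.105, 0.994, 0.004], [0.994, -0.105, 0.003], [0.003, 0.004, -1.0]]
wrist_force: [0.9, 2.8, 2.8]
opening: 0.0003
gripper_force: 1.5
```

```bash
python3 - <<'E'
from h import *
c=camera("scene"); save(c,"s2")
E
```

```text
(no output)
```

View pics/s2.png

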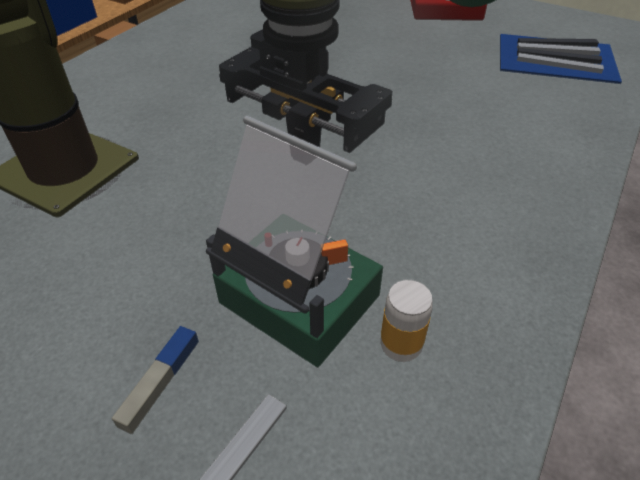

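Shield is at about 1 rad, with the lip at (247,121)–(352,163). I push on past upright.

>>> drive_tool:
  claw: [0,0,0,0,0,0,0,0,0,0,0,0]
  linear:
    - [-1,-11,7]
    - [-1,-11,6]
    - [-1,-12,5]
    - [-1,-12,4]
    - [-1,-12,3]
    - [-2,-12,2]
    - [-1,-12,1]
    - [-1,-12,0]
    - [-2,-12,0]
    - [-1,-12,0]
    - [-1,-10,0]
    - [0,0,0]
  yaw: [0,0,0,0,0,0,0,0,0,0,0,0]

```text
clock: 7.0
tcp_pos: [0.5527, -0.1481, 0.2761]
tool_rot: [[0.109, 0.994, -0.002], [0.994, -0.109, -0.002], [-0.002, -0.002, -1.0]]
wrist_force: [-0.3, -0.3, 0.2]
opening: 0.0006
gripper_force: 0.0
```

>>> drive_tool:
  claw: [0,0,0,0,0,0,0,0]
  linear:
    - [0,10,0]
    - [2,20,0]
    - [3,30,0]
    - [4,40,0]
    - [6,40,0]
    - [6,40,0]
    - [6,40,0]
    - [0,0,0]
  yaw: [0,0,0,0,0,0,0,0]

```text
clock: 7.8
tcp_pos: [0.5801, 0.0841, 0.2776]
tool_rot: [[0.094, 0.996, 0.002], [0.996, -0.094, 0.006], [0.006, 0.001, -1.0]]
wrist_force: [-1.0, 0.1, -0.0]
opening: 0.0002
gripper_force: 0.0
```

```bash
python3 - <<'E'
from h import *
np.set_printoptions(precision=4,suppress=True)
a,b=camera("scene"),camera("top")
cv2.imwrite("pics/both3.png",np.hstack([a["frame"][80:400,180:480],b["frame"][100:420,200:500]])[:,:,::-1])
for n,c,z in(("scene",a,.106),("top",b,.106)):
    h=cv2.cvtColor(c["frame"],cv2.COLOR_RGB2HSV)
    for nm,lo,hi,zz in(("lug",(3,150,120),(18,255,255),.106),("pin",(0,90,60),(2,255,255),.092),("pin2",(170,90,60),(180,255,255),.092)):
        m=cv2.inRange(h,lo,hi); N,l,st,ce=cv2.connectedComponentsWithStats(m)
        for i in range(1,N):
            if st[i,4]>8:
                P=cast(c,*ce[i],zz)
                if .4<P[0]<.75 and abs(P[1])<.2: print(n,nm,st[i],ce[i],P,pt(c,*ce[i]))
E
```

```text
scene lug [321 240  27  11 185] [333.6865 244.8703] [ 0.6028 -0.0024  0.106 ] [ 0.6027 -0.0022  0.1058]
scene lug [215 253   5   5  16] [217.1875 254.9375] [ 0.4739 -0.0999  0.106 ] [ 0.5061 -0.1303  0.152 ]
scene lug [275 290   7   5  20] [278.   291.95] [ 0.5822 -0.1119  0.106 ] [ 0.6054 -0.1417  0.1528]
scene pin [297 238   5   7  15] [299. 241.] [ 0.5493 -0.0091  0.092 ] [ 0.5638 -0.0308  0.1187]
top lug [292 216  22  22 208] [302.5288 226.3942] [ 0.6016 -0.0043  0.106 ] [ 0.6016 -0.0043  0.1058]
top pin [314 290   5   5  22] [316.0909 292.0909] [ 0.5033 -0.0232  0.092 ] [ 0.5033 -0.0232  0.0912]
top pin2 [313 289   7   7  18] [316.0556 292.3333] [ 0.503  -0.0231  0.092 ] [ 0.5029 -0.0231  0.0912]
```

View pics/both3.png

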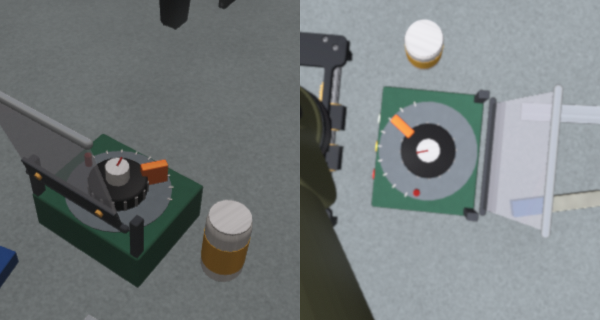

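Shield is leaning fully back, the lug is untouched at ~46° azimuth about the axis, and the pin is at ~164°. Next I rotate the tool so its closing axis is radial and go behind the lug.

>>> drive_tool:
  claw: [0,0,0,0,0,0,0,0,0,0,0,0,0,0,0,0,0,0,0,0]
  linear:
    - [0,0,0]
    - [0,0,0]
    - [0,0,0]
    - [0,0,0]
    - [0,0,0]
    - [0,0,0]
    - [0,0,0]
    - [0,0,0]
    - [0,0,0]
    - [0,0,0]
    - [0,0,0]
    - [0,0,0]
    - [6,-13,0]
    - [8,-17,0]
    - [8,-17,-10]
    - [8,-17,-20]
    - [8,-17,-20]
    - [8,-17,-20]
    - [0,0,0]
    - [0,0,0]
  yaw: [-0.145,-0.145,-0.145,-0.145,-0.145,-0.145,-0.145,-0.145,-0.145,-0.145,-0.145,-0.145,-0.145,-0.145,-0.145,-0.145,-0.145,-0.145,0,0]

```text
clock: 9.9
tcp_pos: [0.6261, -0.0242, 0.2069]
tool_rot: [[0.414, -0.91, -0.001], [-0.91, -0.414, -0.0], [-0.0, 0.001, -1.0]]
wrist_force: [0.0, 0.5, 0.5]
opening: 0.0005
gripper_force: 0.0
```

>>> drive_tool:
  claw: [0,0,0,0,0,0,0,0]
  linear:
    - [4,5,0]
    - [0,0,-30]
    - [0,0,-30]
    - [0,0,-25]
    - [0,0,-15]
    - [0,0,-10]
    - [0,0,-9]
    - [0,0,0]
  yaw: [0,0,0,0,0,0,0,0]

```text
clock: 10.7
tcp_pos: [0.6305, -0.0182, 0.0874]
tool_rot: [[0.413, -0.911, -0.001], [-0.911, -0.413, 0.0], [-0.0, 0.0, -1.0]]
wrist_force: [-0.4, -0.1, -0.3]
opening: 0.0006
gripper_force: 0.0
```

```bash
python3 - <<'E'
from h import *
a=camera("scene"); cv2.imwrite("pics/s4.png",a["frame"][100:400,160:560,::-1])
# arc table: push centre at r=.066 about axis
ax=np.array([.566,-.0405]); P=np.array([.630,-.019])*1e3
for d in range(25,156,6):
    q=(ax+.067*np.array([np.cos(np.radians(d)),np.sin(np.radians(d))]))*1e3
    print(d,np.round(q-P,1).tolist()); P=P+np.round(q-P)
E
```

```text
25 [-3.3, 6.8]
31 [-3.6, 6.0]
37 [-3.5, 5.8]
43 [-5.0, 5.2]
49 [-5.0, 5.1]
55 [-5.6, 4.4]
61 [-5.5, 4.1]
67 [-5.8, 3.2]
73 [-6.4, 2.6]
79 [-7.2, 1.3]
85 [-7.2, 1.2]
91 [-7.2, 0.5]
97 [-7.2, 0.0]
103 [-7.1, -1.2]
109 [-6.8, -2.2]
115 [-6.3, -2.8]
121 [-6.5, -3.1]
127 [-5.3, -4.0]
133 [-5.7, -4.5]
139 [-4.6, -5.5]
145 [-3.9, -5.1]
151 [-3.6, -6.0]
```

View pics/s4.png

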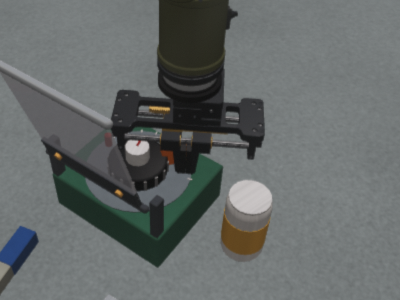

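Fingers sit just clockwise of the lug, with the body clear of knob, posts and can. I start the sweep.

>>> drive_tool:
  claw: [0,0,0,0,0,0,0,0]
  linear:
    - [-3,7,0]
    - [-4,6,0]
    - [-4,6,0]
    - [-5,5,0]
    - [-5,5,0]
    - [-5,4,0]
    - [-6,4,0]
    - [-6,3,0]
  yaw: [0,0.105,0.105,0.105,0.105,0.105,0.105,0.105]

```text
clock: 11.55
tcp_pos: [0.5951, 0.0222, 0.089]
tool_rot: [[0.919, -0.394, 0.006], [-0.394, -0.919, 0.0], [0.006, -0.003, -1.0]]
wrist_force: [4.4, -1.1, -2.7]
opening: 0.0006
gripper_force: 1.9
```

>>> drive_tool:
  claw: [0,0,0,0,0,0,0,0,0]
  linear:
    - [-6,3,0]
    - [-7,2,0]
    - [-7,1,0]
    - [-7,0,0]
    - [-7,0,0]
    - [-7,-1,0]
    - [-7,-2,0]
    - [-6,-3,0]
    - [-6,-3,0]
  yaw: [0.105,0.105,0.105,0.105,0.105,0.105,0.105,0.105,0.105]

```text
clock: 12.45
tcp_pos: [0.5345, 0.0213, 0.0889]
tool_rot: [[0.857, 0.515, 0.005], [0.515, -0.857, 0.003], [0.006, -0.0, -1.0]]
wrist_force: [2.0, 4.1, -0.7]
opening: 0.0006
gripper_force: 2.0
```

```bash
python3 - <<'E'
from h import *
p=np.array(state()["tcp_pos"])[:2]-[.566,-.0405]; print(np.degrees(np.arctan2(p[1],p[0])),np.hypot(*p),state()["wrist_force"])
E
```

```text
117.00772157522644 0.06933548566556604 [ 2.03463412  4.09239621 -0.70211871]
```

>>> drive_tool:
  claw: [0,0,0,0]
  linear:
    - [-6,-4,0]
    - [-5,-4,0]
    - [-3,-2,0]
    - [0,0,0]
  yaw: [0.105,0.105,0.05,0]

```text
clock: 12.85
tcp_pos: [0.5194, 0.0102, 0.0887]
tool_rot: [[0.699, 0.715, 0.003], [0.715, -0.699, 0.002], [0.003, 0.0, -1.0]]
wrist_force: [0.3, 3.3, 0.3]
opening: 0.0004
gripper_force: 1.5
```

>>> drive_tool:
  claw: [0,0]
  linear:
    - [-2,-2,0]
    - [0,0,0]
  yaw: [0.05,0]

```text
clock: 13.05
tcp_pos: [0.5176, 0.0086, 0.0886]
tool_rot: [[0.663, 0.748, 0.003], [0.748, -0.663, 0.002], [0.004, 0.0, -1.0]]
wrist_force: [-0.0, 5.6, 2.1]
opening: 0.0002
gripper_force: 2.1
```

>>> drive_tool:
  claw: [0,0]
  linear:
    - [-2,-2,0]
    - [0,0,0]
  yaw: [0.05,0]

```text
clock: 13.25
tcp_pos: [0.5167, 0.0083, 0.0887]
tool_rot: [[0.624, 0.782, 0.005], [0.782, -0.624, 0.005], [0.007, 0.001, -1.0]]
wrist_force: [1.2, 7.2, 1.1]
opening: 0.0002
gripper_force: 3.7
```

>>> drive_tool:
  claw: [0,0]
  linear:
    - [-2,-2,0]
    - [0,0,0]
  yaw: [0,0]

```text
clock: 13.45
tcp_pos: [0.5166, 0.0082, 0.0889]
tool_rot: [[0.623, 0.782, 0.009], [0.782, -0.623, 0.008], [0.012, 0.002, -1.0]]
wrist_force: [3.8, 10.1, -2.2]
opening: 0.0004
gripper_force: 5.4
```

>>> drive_tool:
  claw: [0,0]
  linear:
    - [-1,-2,0]
    - [0,0,0]
  yaw: [0,0]

```text
clock: 13.65
tcp_pos: [0.5165, 0.0081, 0.0889]
tool_rot: [[0.622, 0.783, 0.011], [0.783, -0.622, 0.011], [0.015, 0.002, -1.0]]
wrist_force: [5.5, 13.5, -3.2]
opening: 0.0003
gripper_force: 7.0
```

That is a firm stop: no motion while the force rises. I back off, lift and check.

>>> drive_tool:
  claw: [0,0,0,0,0,0,0,0,0,0,0,0]
  linear:
    - [5,6,0]
    - [7,7,0]
    - [5,5,0]
    - [0,0,20]
    - [0,0,30]
    - [0,0,40]
    - [0,0,40]
    - [0,30,10]
    - [0,40,0]
    - [0,40,0]
    - [0,40,0]
    - [0,0,0]
  yaw: [0,0,0,0,0,0,0,0,0,0,0,0]

```text
clock: 14.85
tcp_pos: [0.5278, 0.1758, 0.2284]
tool_rot: [[0.619, 0.785, 0.001], [0.785, -0.619, 0.005], [0.005, -0.003, -1.0]]
wrist_force: [0.4, 1.2, 0.5]
opening: 0.0001
gripper_force: 0.0
```

```bash
python3 - <<'E'
from h import *
np.set_printoptions(precision=4,suppress=True)
a,b=camera("scene"),camera("top")
im=np.hstack([a["frame"][100:340,180:440],cv2.resize(b["frame"][170:330,230:490],None,fx=1.5,fy=1.5)])
cv2.imwrite("pics/both5.png",im[:,:,::-1])
h=cv2.cvtColor(b["frame"],cv2.COLOR_RGB2HSV); m=cv2.inRange(h,(3,150,120),(18,255,255)); N,l,st,ce=cv2.connectedComponentsWithStats(m)
for i in range(1,N):
    if st[i,4]>50: P=cast(b,*ce[i],.106); print(st[i],P,np.degrees(np.arctan2(P[1]+.0405,P[0]-.566)))
print(state()["tcp_pos"])
E
```

```text
[304 269  17  26 220] [ 0.5198 -0.0172  0.106 ] 153.22693665324582
[0.5283 0.1687 0.2276]
```

View pics/both5.png

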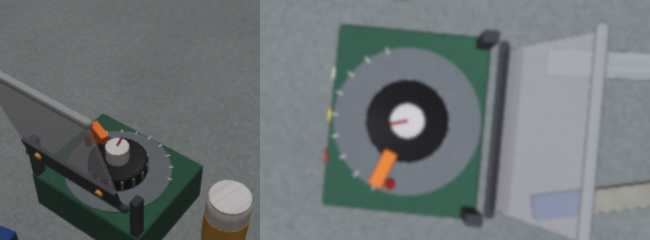

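The lug rests against the red pin (153°, as predicted). The inner mark is unchanged, the shield leans back, and the bystanders are undisturbed.

```bash
python3 -c "
from rig import *
print(hand_in())"
```

```text
the job is handed in; nothing more can be done
None
```

The job is handed in: the shield leans back on its own, and the outer ring is home against its stop pin. In the last pictures the inner knob's mark has not moved, and the things around the control look undisturbed.

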